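Range check on the bench scale

ROBOT

A 7-joint arm with a two-finger parallel gripper is mounted at the origin on the work surface. World frame = base frame: x ahead of the robot, y to its left, z up, the work surface at z = 0. Lengths are in m, angles in rad, forces in N, time in s.
With the tool pointing down it reaches from about 0.35 to 0.9 m from the base axis. Payload 8.1 kg.
Tool frame: the origin (TCP) lies midway between the tips of the shut fingers; the grasp point (between the pads) lies 19 mm behind it (arm.grip_depth is the z of the grasp point in the tool frame, in m); z points along the fingers, y is the line along which they close (so a half turn about z gives the same grasp; the last joint's range is limited). The gripper opens to 92 mm and grips with 3 to 60 N. Pads are 19 mm wide; open, the fingers measure 130 mm over their backs; the gripper's body (75 mm by 190 mm) begins 47 mm behind the grasp point.
Start: joints at [1.223, 0.434, 0.025, 1.573, -0.012, 1.134, -0.075], TCP at [0.151, -0.606, 0.227] pointing down, gripper open.
Joint ranges: [-2.62, 2.62], [-0.44, 2.09], [-1.27, 1.32], [0.08, 2.57], [-1.32, 4.46], [0.12, 2], [-2.74, 2.74]. Speed limits (rad/s): [2.22, 2.22, 3.01, 3.01, 3.14, 3.14, 3.14].

INTERFACE

Orientations are given as a rotation vector (axis times angle).
In Python, from bench import arm gives the robot as it stands.
- The arm moves only by the shell command python3 -m crank 'ROWS' [FORCE]. ROWS is JSON, one flat list of numbers, 5 for each row, row after row: the shift along the tool's x, y, z in m, then the turn about the tool's z in rad, then the opening, from 0 (shut) to 1 (fully open). In form: [dx, dy, dz, spin, fingers, dx, dy, dz, spin, fingers, ...]. A call has 1 to 5 rows; each row shifts and turns the commanded pose from where the row before left it, along the tool's axes as they then stand; what a row does not reach is not made up. A row lasts 1/12 s, in which the tool goes at most 41.7 mm and 7.16 degrees, less where a joint would pass 70% of its speed; a pose out of reach is approached as far as the arm can. A call is refused whole if a number of a shift passes 0.0417 or a number of a turn 0.125, either way. A call with a gripper value outside its range is refused whole. The fingers move at their own pace and stop on an object; FORCE is the grip in N (left out, the last holds). Time passes only in rows, so rows that do not move let the fingers close. It gives the time, the measured TCP pose, the force, the opening and the grip force at its end, in the units of the state.
- arm.get_state(): the state, without advancing time (a new reading comes with each control period).
- arm.grab_frame(name): name is "scene" or "top" or "wrist"; returns a dict with "frame" (400x640x3 uint8, red, green, blue), "depth" (400x640 float32, m along the optical axis (not along the pixel's ray), 0 where there is no reading), "camera_matrix" (3x3 intrinsics, pixels), "R" (3x3) and "t" (3): a world point X has camera coordinates R X + t; the wrist camera has in their place "T_tool_cam" (4x4, takes a point from camera to tool coordinates, whose origin is the TCP and whose axes are the flange's). Camera axes: x right, y down, z forward; pixel columns grow to the right and rows downward; lengths in m; the calibration is good to about 2 mm. A picture is of the moment at which its call begins: read the wrist's pose just before it.
- arm.job_done(): hands the job in; it is judged then, once.
Trained networks look in the newest picture that a camera, given by its name, has taken for a name from the list of things; names that differ only in an ending like _2 or _b are one class to them, and where a whole thing is asked for, a point or a joint stands for the part that bears it (a point fixed in the world has none). Each returns a list of dicts, best first, with "conf" (0 to 1); they miss things now and then, are a little off and sometimes report something else, mostly with a low value. They report only what shows in the picture. A call takes as long as a camera call. They do not tell look-alikes from the thing itself.
- arm.recognise(name, camera): "xy" ([column, row] in pixels, amid what is visible of it).
- arm.cut_out(name, camera): "pixels" (400x640 bool, what is visible of it) and "xy" ([column, row] in pixels, amid what is visible of it).
- arm.landmark_of(name, camera): "xy" ([column, row] in pixels: a listed point, or the origin of a listed thing).
The state is a dict: "t": time; "joint_pos": joint angles; "qvel": joint speeds; "effort": joint torques, N m; "tool_pos": TCP position; "eef_rot": TCP orientation; "force": force on the tool from outside, world axes, zero at the start; "torque": the same for the moment, N m; "finger_gap": finger opening in m; "gripper_force": force on a finger pad.
Only numpy, scipy, OpenCV 4.12 (cv2) and the standard library are available. Lean on these libraries where they do the work, as an engineer would, in place of code of your own. Each camera call takes 0.05 s, during which the arm holds its last target. There are 200 camera calls.

TASK

Check the bench scale: first turn its black range selector to the stop with the green tab, and leave it there. Then lift the green-banded check weight up and off its hook and set it down gently, upright, in the middle of the scale's round platform. Do not disturb the other things on the bench.

Things in the scene. Friction and masses are not known exactly. Their poses are not given: they have to be found in the camera images.
- selector (a joint): Range selector on the right half of the scale's top: black knob on a vertical axis, six click stops at 0, 0.5, 1.0, 1.5, 2.0, 2.5 rad, growing clockwise seen from above. A spring detent pulls it into the nearest stop (about 0.1 N m to leave one). It starts at one of the stops 0 to 1.0; the coloured tabs lie at 1.5, 2.0 and 2.5.
- selector_grip (a point): Point on the selector's axis, at the height to grip. The knob is a round skirt (64 mm diameter, 8 mm high) with an upright bar handle across it, 62 mm long, 14 mm thick, 34 mm tall; this point is 13 mm below the bar's top and 29 mm above the dial plate. Its x axis runs along the bar towards the pointer end (white stripe), y across the bar, z up; it turns with the knob.
- selector_pointer (a point): Where the selector points: 52 mm out from the axis along the pointer end of the bar, on the dial plate, at the same radius as the tabs' centres. Turns with the knob.
- tab_green: Green round tab, 16 mm diameter, 2 mm high, on the dial plate beside one of the stops, 52 mm from the selector's axis; origin at the centre of its underside. The three tabs change places from time to time.
- tab_yellow: Yellow tab, same size, at another stop.
- tab_red: Red tab, same size, at another stop.
- scale: White bench scale, fixed, 180 (x) x 330 (y) x 45 mm high; origin at the centre of its underside; front with the display faces its -x. The round platform is on its left (+y) half, the selector on its right (-y) half with its axis at local (0, -90) mm.
- platform (a point): Centre of the top face of the scale's round steel platform (130 mm diameter, top 60 mm above the bench). A thin black circle of 68 mm diameter marks its middle.
- weight: Check weight, about 0.6 kg, 125 mm tall: steel cylinder with green band (56 mm diameter, 42 mm high) and a stirrup on top: two uprights, outer faces 52 mm apart (along y), under a green crossbar 52 mm long, 16 mm thick (x), 18 mm high. The opening below the bar is 36 mm wide, 65 mm high, open along x. Origin: centre of the underside. Hangs by the bar, underside 43 mm above the bench.
- weight_bar (a point): Centre of the weight's green crossbar, 116 mm above its underside; y along the bar.
- hook_stand: Fixed stand left or right of the scale: disc foot 110 mm diameter, post 16 mm diameter, 149 mm high; origin: centre of the foot's underside. A hook bar (10 mm thick, axis 145 mm up) runs 78 mm from the post along the stand's -x, then turns up to a tip 89 mm out, ending 18 mm above the bar's top. To take the weight off, lift it 25 to 45 mm, then move it 70 mm along the stand's -x.
- hook (a point): Point on top of the hook bar where the crossbar rests, 55 mm from the post axis, 150 mm above the bench; axes as hook_stand.
- comparator: Fixed dial comparator on the other side of the scale: base 150 x 110 x 30 mm, 230 mm tall; origin under the base's centre. Bystander.
- test_block: Loose brass disc, 64 mm diameter, 14 mm high. Bystander.
- ring_gauge: Loose dark steel ring, 72 mm outside, 36 mm hole, 20 mm high. Bystander.
- wrench: Loose wrench, 150 mm long. Bystander.
- v_block: Loose dark steel V-block, 70 x 50 x 38 mm. Bystander.
- tube_a: Loose white plastic jar, 38 mm diameter, 85 mm high. Bystander.
- tube_b: Loose white plastic jar, 38 mm diameter, 85 mm high. Bystander.
- oil_jar: Loose amber jar, 48 mm diameter, 70 mm high. Bystander.
Things that resemble listed ones, but are neither listed nor needed, are in the scene too. Leave any pink look-alike of the weight alone.

How it is judged:
On the way, in this order (a step that is already met when the one before it is completed fails the run):
1. the selector points at the green tab and is let go, while the weight still hangs on its hook (horizontal distance between selector_pointer and tab_green below 0.008 m and contact force between the fingers and scale below 0.1 N and distance between weight_bar and hook below 0.03 m), for 0.2 s.
2. the weight is lifted clear off the hook (distance between weight_bar and hook above 0.07 m and height (world z) of weight above 0.03 m and horizontal distance between selector_pointer and tab_green below 0.008 m), for 0.1 s.
At the end, for the whole second after the job is handed in: The selector points at the green tab (pointer within 8 mm of the tab's centre) and the weight stands upright (within 0.06 rad), at rest and released on the platform, within 25 mm of its centre (horizontal distance between selector_pointer and tab_green below 0.008 m and horizontal distance between weight and platform below 0.025 m and z of weight in the frame of platform between -0.004 and 0.006 m and angle between weight's own z axis and vertical below 0.06 rad and linear speed of weight below 0.02 m/s); the robot touches nothing.
It fails at once if the weight hits or is pressed on the scale with more than 80 N (contact force between weight and scale above 80 N).
It fails at once if the weight is dropped: it moves faster than 0.4 m/s with no finger on it (contact force between the fingers and weight below 0.05 N and linear speed of weight above 0.4 m/s).
It fails at once if a loose bystander is moved more than 20 mm (distance of any of test_block, ring_gauge, wrench, v_block, tube_a, tube_b, oil_jar from where it was at the start of the episode above 0.02 m).
It also fails if it takes over 72 s, if anything falls off the work surface, if the arm or the gripper's body presses on something with over 40 N, if the wrist force passes 120 N, or if a joint passes its speed limit or range.

## Working session

There is one attempt and no reset: what is moved stays moved. The work goes in short steps, Python scripts to look and compute and a shell command to move; the robot and the scene stay as the last step left them, time stands still between calls to the robot, and variables do not carry over. Pictures are saved under pics/ and viewed, at most 10 in all, crops included, and the job is handed in when it is done.

```bash
mkdir -p pics; ls; cat > h.py <<'E'
import numpy as np, cv2
from bench import arm
from scipy.spatial.transform import Rotation as Ro
def grab(n):
    s=arm.get_state(); f=arm.grab_frame(n)
    if 'R' not in f or n=='wrist':
        T=np.eye(4); T[:3,:3]=Ro.from_rotvec(s['eef_rot']).as_matrix(); T[:3,3]=s['tool_pos']
        M=T@np.array(f['T_tool_cam']); f['Rw']=M[:3,:3]; f['c']=M[:3,3]
    else:
        R=np.array(f['R']); f['Rw']=R.T; f['c']=-R.T@np.array(f['t'])
    return f
def atz(f,xy,z):
    K=np.array(f['camera_matrix']); d=f['Rw']@np.linalg.inv(K)@np.array([xy[0],xy[1],1.])
    return f['c']+d*(z-f['c'][2])/d[2]
def dep(f,xy):
    K=np.array(f['camera_matrix']); u,v=int(round(xy[0])),int(round(xy[1]))
    p=f['depth'][max(v-2,0):v+3,max(u-2,0):u+3]; p=p[p>0]
    if len(p)==0: return None
    return f['c']+f['Rw']@np.linalg.inv(K)@np.array([xy[0],xy[1],1.])*np.median(p)
def save(f,name): cv2.imwrite('pics/'+name,f['frame'][:,:,::-1])
E
python3 - <<'E'
from h import *
np.set_printoptions(precision=3,suppress=True)
print(arm.get_state())
for c in('top','scene'):
    f=grab(c); save(f,c+'0.png')
    for n in ['selector_grip','selector_pointer','tab_green','tab_yellow','tab_red','scale','platform','weight','weight_bar','hook_stand','hook','comparator','test_block','ring_gauge','wrench','v_block','tube_a','oil_jar']:
        for r in arm.landmark_of(n,c)[:3]:
            print(c,n,round(r['conf'],2),np.round(r['xy'],0),dep(f,r['xy']))
E
```

```text
pics
{'t': 0.0, 'joint_pos': array([ 1.223,  0.435,  0.025,  1.574, -0.012,  1.134, -0.075]), 'qvel': array([ 0.   , -0.001, -0.   ,  0.001,  0.001, -0.002, -0.001]), 'effort': array([ -0.001, -66.785,   0.985, -31.446,  -0.061,   0.043,   0.   ]), 'tool_pos': array([ 0.151, -0.606,  0.226]), 'eef_rot': array([-3.117, -0.383,  0.001]), 'force': array([-0.043, -0.302,  0.722]), 'torque': array([-0.01 ,  0.065, -0.006]), 'gripper_force': 0.0, 'finger_gap': 0.09197951437742653}
top selector_grip 0.61 [380. 201.] [ 0.552 -0.077  0.089]
top selector_pointer 0.84 [370. 193.] [ 0.583 -0.056  0.048]
top tab_green 0.52 [387. 188.] [ 0.596 -0.101  0.05 ]
top tab_yellow 0.5 [396. 192.] [ 0.584 -0.124  0.049]
top tab_red 0.53 [387. 187.] [ 0.598 -0.1    0.05 ]
top tab_red 0.51 [399. 201.] [ 0.562 -0.131  0.049]
top scale 0.82 [344. 204.] [0.553 0.01  0.044]
top platform 0.77 [310. 193.] [0.579 0.096 0.06 ]
top weight 0.96 [164. 210.] [0.54  0.472 0.043]
top weight 0.61 [202. 222.] [0.492 0.346 0.136]
top weight_bar 0.86 [189. 218.] [0.497 0.369 0.165]
top weight_bar 0.68 [203. 221.] [0.494 0.343
[... 1676 characters left out ...]
 0.122]
scene weight_bar 0.56 [442. 214.] [0.51  0.369 0.157]
scene hook_stand 0.77 [422. 267.] [0.573 0.361 0.014]
scene hook 0.88 [443. 214.] [0.509 0.369 0.16 ]
scene comparator 0.75 [171. 185.] [ 0.55  -0.343  0.032]
scene test_block 0.68 [284. 172.] [ 0.395 -0.071  0.016]
scene test_block 0.32 [345. 188.] [0.383 0.109 0.   ]
scene ring_gauge 0.83 [345. 186.] [0.378 0.106 0.   ]
scene ring_gauge 0.68 [421. 266.] [0.571 0.357 0.013]
scene ring_gauge 0.64 [270. 216.] [ 0.571 -0.039  0.049]
scene wrench 0.62 [402. 189.] [0.342 0.26  0.008]
scene tube_a 0.86 [312. 306.] [0.765 0.143 0.034]
scene tube_a 0.86 [268. 297.] [0.774 0.038 0.032]
scene oil_jar 0.62 [185. 275.] [ 0.785 -0.173  0.03 ]
```

```bash
python3 - <<'E'
import cv2,numpy as np
t=cv2.imread('pics/top0.png'); s=cv2.imread('pics/scene0.png')
a=cv2.resize(t[110:320,130:510],(800,442),interpolation=3)
cv2.imwrite('pics/a.png',a)
b=cv2.resize(t[170:230,340:420],(400,300),interpolation=3)
c=cv2.resize(s[170:310,380:520],(400,400),interpolation=3)[:400]
d=np.zeros((400,800,3),np.uint8); d[:300,:400]=b; d[:,400:]=c
cv2.imwrite('pics/b.png',d)
E
```

```text
(no output)
```

View pics/a.png

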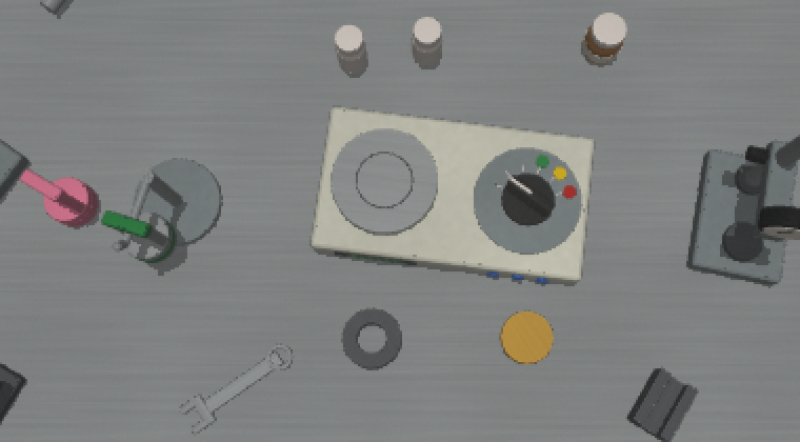

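View pics/b.png

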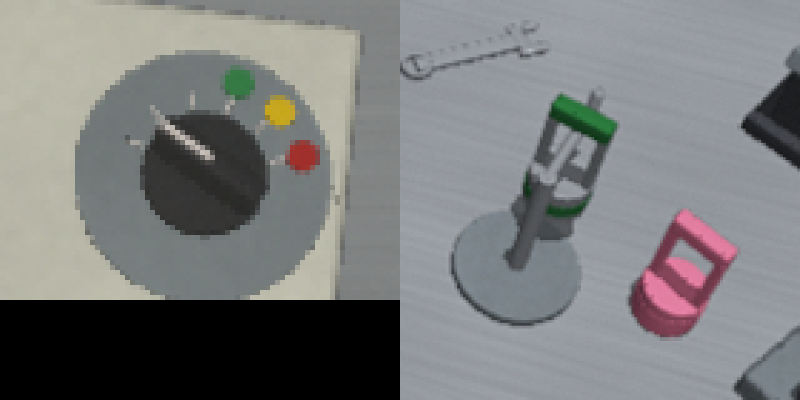

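The green-banded weight, at top px (189,216), hangs on the stand's hook. The pink one at (164,207) stands on the bench and is the look-alike, so I leave it alone. The selector at (380,203) points at the 0.5 stop. Green is the first tab at (387,187), at 1.5, so the turn is about 1.0 rad clockwise.

```bash
cat >> h.py <<'E'
def blob(f,col,roi=None):
    h=cv2.cvtColor(f['frame'],cv2.COLOR_RGB2HSV); H,S=h[:,:,0].astype(int),h[:,:,1]
    lo,hi={'g':(45,85),'y':(20,34),'r':(172,190)}[col]
    m=((H>=lo)&(H<=hi)|((col=='r')&(H<6)))&(S>110)&(h[:,:,2]>50)
    if roi: k=np.zeros_like(m); k[roi[1]:roi[3],roi[0]:roi[2]]=1; m&=k
    n,l,st,c=cv2.connectedComponentsWithStats(m.astype(np.uint8))
    return sorted([(int(st[i,4]),c[i],l==i) for i in range(1,n)],key=lambda q:-q[0])
def yaw():
    R=Ro.from_rotvec(arm.get_state()['eef_rot']).as_matrix(); return np.arctan2(R[1,0],R[0,0])
def plan(p,yw=None):
    # total tool-frame shift to target point, and rows needed; half turn folded
    s=arm.get_state(); R=Ro.from_rotvec(s['eef_rot']).as_matrix(); d=R.T@(np.array(p)-s['tool_pos'])
    sp=0 if yw is None else -((yw-yaw()+np.pi/2)%np.pi-np.pi/2)
    print('t',round(s['t'],2),'pos',s['tool_pos'].round(4),'yaw',round(yaw(),3),'j7',s['joint_pos'][6].round(2),'tilt',R[:,2].round(3),'-> shift mm',(d*1000).round(1),'spin',round(sp,3))
E
python3 - <<'E'
from h import *
from scipy.optimize import least_squares
np.set_printoptions(precision=4,suppress=True)
f=grab('top')
P=[]
for c in 'gyr':
    b=blob(f,c,(340,170,425,235)); print(c,b[0][:2]); P.append(atz(f,b[0][1],.05)[:2])
P=np.array(P); print(P)
def res(q): return (np.array([[q[0]+.052*np.cos(q[2]-.5*i),q[1]+.052*np.sin(q[2]-.5*i)] for i in range(3)])-P).ravel()
q=least_squares(res,[.55,-.085,1.]).x; print('axis',q,res(q))
print('scale yaw: stop0 angle',q[2]+1.5,'current bar ang',q[2]+1.0)
b=blob(f,'g',(170,190,215,245))[0]; print(b[:2],atz(f,b[1],.168))
ys,xs=np.nonzero(b[2]); pts=np.array([atz(f,(x,y),.168)[:2] for x,y in zip(xs,ys)]); r=cv2.minAreaRect(pts.astype(np.float32)); print(r, np.linalg.svd(pts-pts.mean(0))[2][0])
plan([.35,-.2,.3]); plan([q[0],q[1],.062],q[2]+1.0)
E
```

```text
g (24, array([387.2917, 186.    ]))
y (30, array([395.3667, 191.6333]))
r (27, array([400.2593, 200.6667]))
[[ 0.6001 -0.1012]
 [ 0.5852 -0.1215]
 [ 0.5616 -0.1332]]
axis [ 0.5517 -0.082  -0.374 ] [-0.      0.0002 -0.0002 -0.0004  0.0002  0.0002]
scale yaw: stop0 angle 1.1259790161354717 current bar ang 0.6259790161354717
(140, array([189.15  , 215.8571])) [0.5017 0.368  0.168 ]
((0.501747190952301, 0.368084579706192), (0.04991074278950691, 0.01481495052576065), 73.34481811523438) [-0.2934 -0.956 ]
t 1.95 pos [ 0.1515 -0.6064  0.2268] yaw 0.245 j7 -0.08 tilt [ 0. -0. -1.] -> shift mm [ 291.1 -346.2  -73.3] spin 0
t 1.95 pos [ 0.1515 -0.6064  0.2268] yaw 0.245 j7 -0.08 tilt [ 0. -0. -1.] -> shift mm [ 515.3 -411.8  164.7] spin -0.381
```

```bash
python3 -m crank '[0.02,-0.024,-0.025,0,1, 0.024,-0.029,-0.025,0,1, 0.024,-0.029,-0.023,0,1, 0.024,-0.029,0,0,1, 0.024,-0.029,0,0,1]'; python3 -m crank '[0.024,-0.029,0,0,1, 0.024,-0.029,0,0,1, 0.024,-0.029,0,0,1, 0.024,-0.029,0,0,1, 0.024,-0.029,0,0,1]'; python3 -m crank '[0.024,-0.029,0,0,1, 0.024,-0.029,0,0,1,0,0,0,0,1]'
python3 -c "
from h import *
plan([.552,-.082,.20],.626)"
```

```text
t: 2.37
tool_pos: [0.2288, -0.4462, 0.298]
eef_rot: [3.115, 0.382, 0.002]
force: [1.6, -0.0, 0.4]
finger_gap: 0.0917
gripper_force: 0.0
t: 2.78
tool_pos: [0.3096, -0.2755, 0.2968]
eef_rot: [3.117, 0.383, 0.001]
force: [1.1, 0.3, 0.1]
finger_gap: 0.0922
gripper_force: 0.0
t: 3.03
tool_pos: [0.3446, -0.2029, 0.2971]
eef_rot: [-3.116, -0.397, -0.004]
force: [0.5, -0.8, 0.4]
finger_gap: 0.0919
gripper_force: 0.0
t 3.03 pos [ 0.3446 -0.2029  0.2971] yaw 0.253 j7 -0.92 tilt [ 0.002  0.001 -1.   ] -> shift mm [230.8 -65.   97.7] spin -0.373
```

```bash
python3 -m crank '[0.029,-0.008,0.012,0,1, 0.029,-0.008,0.012,0,1, 0.029,-0.008,0.012,0,1, 0.029,-0.008,0.012,0,1, 0.029,-0.008,0.012,0,1]'; python3 -m crank '[0.029,-0.008,0.012,0,1, 0.029,-0.008,0.012,0,1, 0.028,-0.009,0.012,0,1, 0,0,0,-0.125,1, 0,0,0,-0.125,1]';python3 -m crank '[0,0,0,-0.123,1, 0,0,0,0,1, 0,0,0,0,1]'
python3 - <<'E'
from h import *
np.set_printoptions(precision=4,suppress=True)
plan([.552,-.082,.062],.626)
f=grab('wrist'); save(f,'w1.png')
for c in 'gyr':
    for b in blob(f,c)[:2]: print(c,b[:2],atz(f,b[1],.05))
for n in('selector_grip','selector_pointer'):
    for r in arm.landmark_of(n,'wrist')[:2]: print(n,r['conf'],r['xy'],atz(f,r['xy'],.077 if 'grip' in n else .048),dep(f,r['xy']))
E
```

```text
t: 3.45
tool_pos: [0.4739, -0.1349, 0.2361]
eef_rot: [3.118, 0.383, 0.001]
force: [0.8, -1.4, 1.0]
finger_gap: 0.0917
gripper_force: 0.0
t: 3.87
tool_pos: [0.551, -0.0886, 0.1993]
eef_rot: [-3.041, -0.781, 0.002]
force: [0.3, -0.3, -0.3]
finger_gap: 0.0921
gripper_force: 0.0
t: 4.12
tool_pos: [0.5501, -0.0907, 0.2004]
eef_rot: [-2.995, -0.949, 0.0]
force: [-0.3, -0.5, -0.3]
finger_gap: 0.0915
gripper_force: 0.0
t 4.12 pos [ 0.5501 -0.0907  0.2004] yaw 0.613 j7 -1.09 tilt [-0.  0. -1.] -> shift mm [  6.6  -6.  138.4] spin -0.013
g (238, array([364.1134, 146.937 ])) [ 0.6004 -0.1015  0.05  ]
y (461, array([509.0499, 310.3536])) [ 0.5516 -0.3292  0.05  ]
y (430, array([135.0279, 312.0535])) [ 0.3242 -0.01    0.05  ]
r (220, array([366.4455, 199.6591])) [ 0.5622 -0.1334  0.05  ]
selector_grip 0.71 [315.8, 184.8] [ 0.5527 -0.0824  0.077 ] [ 0.5558 -0.0806  0.0906]
```

View pics/w1.png

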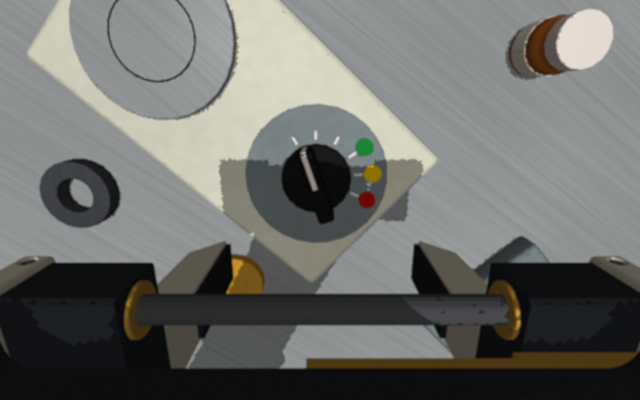

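The wrist view shows the knob at (316,180) with green at (364,147). The bar looks skewed from the image vertical, so I check its true angle from the stripe ends.

```bash
python3 - <<'E'
from h import *
np.set_printoptions(precision=4,suppress=True)
f=grab('wrist')
im=f['frame'].astype(int)
roi=im[145:195,295:325]; m=np.zeros(im.shape[:2],bool)
m[145:195,295:325]=(roi.min(2)>120)
# stripe points via bar-top height
ys,xs=np.nonzero(m); P=np.array([atz(f,(x,y),.090)[:2] for x,y in zip(xs,ys)])
c=P.mean(0); v=np.linalg.svd(P-c)[2][0]; v*=np.sign(v[0]); print(len(P),'stripe',c,'ang',np.arctan2(v[1],v[0]))
A=np.array([.5522,-.0822]); d=c-A; print('axis->stripe centre ang',np.arctan2(d[1],d[0]),np.linalg.norm(d))
for n,p in (('g',(.6004,-.1015)),('r',(.5622,-.1334))):
    print(n,np.arctan2(p[1]-A[1],p[0]-A[0]),np.hypot(*(np.array(p)-A)))
for u in [(294,140),(316,133),(337,140),(351,155)]:
    w=atz(f,u,.048)[:2]-A; print(u,np.arctan2(w[1],w[0]),np.hypot(*w))
h=f['depth'][130:235,265:365]; K=np.array(f['camera_matrix'])
v,u=np.mgrid[130:235,265:365]; Q=f['c']+(np.stack([(u-K[0,2])/K[0,0],(v-K[1,2])/K[1,1],np.ones(u.shape)],-1)*h[...,None])@f['Rw'].T
T=Q[(Q[...,2]>.083)&(Q[...,2]<.1)&(np.hypot(Q[...,0]-A[0],Q[...,1]-A[1])<.04)]
r=cv2.minAreaRect(T[:,:2].astype(np.float32)); print(len(T),r,np.median(T[:,2])); w=np.linalg.svd(T[:,:2]-T[:,:2].mean(0))[2][0]; print(T.mean(0),np.arctan(w[1]/w[0]))
cv2.imwrite('pics/k.png',cv2.resize(f['frame'][120:240,255:395,::-1],(700,600),interpolation=2))
E
```

```text
122 stripe [ 0.5627 -0.0676] ang 0.9596013920356281
axis->stripe centre ang 0.9468121412718156 0.017987414797028874
g -0.3808640308882452 0.051920419875035706
r -1.3779120145369217 0.052167422784722646
(294, 140) 1.1308008475379232 0.03931900306915859
(316, 133) 0.6050309739893165 0.040394496476495664
(337, 140) 0.1024516725022916 0.03920948575601716
(351, 155) -0.38571710722073194 0.038176642905161255
1275 ((0.5520839691162109, -0.08181458711624146), (0.06205771490931511, 0.01413639821112156), 53.58736801147461) 0.09028595709517184
[ 0.5532 -0.0811  0.0901] 0.9350294206345977
```

View pics/k.png

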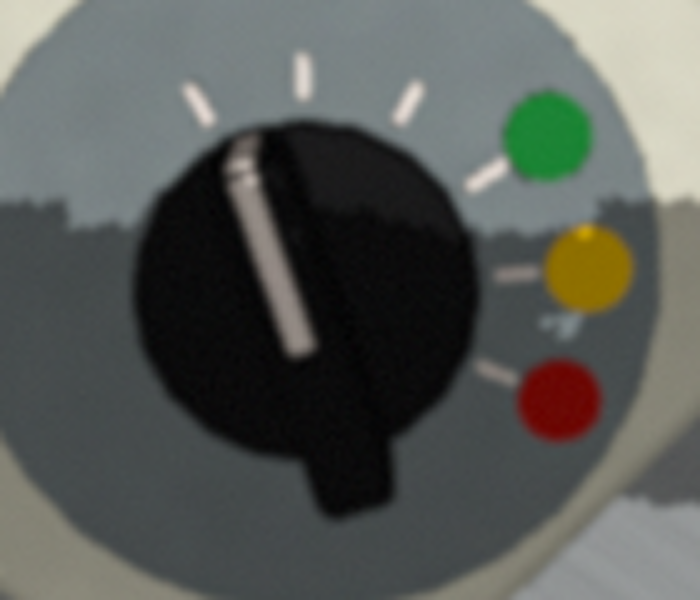

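Bar angle is 0.935 and green is at -0.381, so I turn by measured angles: align -0.322, then +1.316 clockwise, and check after release.

```bash
python3 -m crank '[0.006,-0.006,0,-0.11,1, 0,0,0.03,-0.11,1, 0,0,0.03,-0.102,1, 0,0,0.03,0,1, 0,0,0,0,1]';
python3 -c "
from h import *
plan([.552,-.082,.062],.935)"
```

```text
t: 4.73
tool_pos: [0.548, -0.0823, 0.1057]
eef_rot: [-2.799, -1.418, 0.011]
force: [-2.0, -0.4, -0.5]
finger_gap: 0.0919
gripper_force: 0.0
t 4.73 pos [ 0.548  -0.0823  0.1057] yaw 0.938 j7 -0.88 tilt [-0.008  0.001 -1.   ] -> shift mm [ 2.8  3.3 43.7] spin 0.003
```

```bash
python3 -m crank '[0.002,0.002,0.02,0,1, 0,0,0.02,0,1, 0,0,0,0,1, 0,0,0,0,1]';
python3 -c "
from h import *
plan([.552,-.082,.062],.935)"
```

```text
t: 5.07
tool_pos: [0.5542, -0.0815, 0.0713]
eef_rot: [-2.802, -1.421, 0.001]
force: [-0.2, 0.4, 0.3]
finger_gap: 0.0916
gripper_force: 0.0
t 5.07 pos [ 0.5542 -0.0815  0.0713] yaw 0.939 j7 -0.92 tilt [-0.001 -0.    -1.   ] -> shift mm [-1.7 -1.5  9.3] spin 0.004
```

```bash
python3 -m crank '[-0.002,-0.002,0.008,0,0.6, 0,0,0,0,0.2, 0,0,0,0,0, 0,0,0,0,0, 0,0,0,0,0]' 25; python3 -m crank '[0,0,0,0,0, 0,0,0,0,0, 0,0,0,0,0]'
python3 -c "
from h import *
plan([.552,-.082,.062],.935)"
```

```text
t: 5.48
tool_pos: [0.5519, -0.082, 0.0631]
eef_rot: [2.801, 1.422, 0.001]
force: [-0.0, -0.4, -0.6]
finger_gap: 0.0631
gripper_force: 0.0
t: 5.73
tool_pos: [0.5516, -0.0819, 0.0626]
eef_rot: [2.801, 1.422, 0.0]
force: [-0.8, 0.0, -0.6]
finger_gap: 0.0429
gripper_force: 0.0
t 5.73 pos [ 0.5516 -0.0819  0.0626] yaw 0.94 j7 -0.92 tilt [ 0. -0. -1.] -> shift mm [0.2 0.4 0.6] spin 0.005
```

Fingers are slow (~80 mm/s); I keep closing.

```bash
python3 -m crank '[0,0,0,0,0, 0,0,0,0,0, 0,0,0,0,0, 0,0,0,0,0, 0,0,0,0,0]'; python3 -m crank '[0,0,0,0,0, 0,0,0,0,0]'
```

```text
t: 6.15
tool_pos: [0.5523, -0.0824, 0.0625]
eef_rot: [2.801, 1.421, 0.002]
force: [4.0, -2.1, -0.4]
finger_gap: 0.0141
gripper_force: 25.0
t: 6.32
tool_pos: [0.5523, -0.0824, 0.0626]
eef_rot: [2.801, 1.421, 0.002]
force: [5.4, -2.8, -3.5]
finger_gap: 0.0137
gripper_force: 25.0
```

```bash
python3 -m crank '[0,0,0,0.12,0, 0,0,0,0.12,0, 0,0,0,0.12,0, 0,0,0,0.12,0, 0,0,0,0.12,0]'; python3 -m crank '[0,0,0,0.12,0, 0,0,0,0.12,0, 0,0,0,0.12,0, 0,0,0,0.12,0, 0,0,0,0.12,0]'; python3 -m crank '[0,0,0,0.12,0, 0,0,0,0,0, 0,0,0,0,0, 0,0,0,0,0]'
python3 -c "
from h import *
plan([.552,-.082,.062],-.381); print(arm.get_state()['torque'])"
```

```text
t: 6.73
tool_pos: [0.5522, -0.0823, 0.0626]
eef_rot: [3.098, 0.521, 0.002]
force: [3.5, -2.4, -4.9]
finger_gap: 0.0138
gripper_force: 25.0
t: 7.15
tool_pos: [0.5522, -0.0822, 0.0626]
eef_rot: [3.114, -0.417, 0.002]
force: [3.8, -2.4, -4.9]
finger_gap: 0.0136
gripper_force: 25.0
t: 7.48
tool_pos: [0.5522, -0.0821, 0.0626]
eef_rot: [3.085, -0.594, 0.002]
force: [4.4, -2.9, -3.8]
finger_gap: 0.0136
gripper_force: 25.0
t 7.48 pos [ 0.5522 -0.0821  0.0626] yaw -0.38 j7 -2.0 tilt [ 0.001 -0.    -1.   ] -> shift mm [-0.2 -0.   0.6] spin 0.001
[-0.51326091 -1.00750144  0.02647952]
```

Yaw reached -0.38, matching the green tab. I release, lift, and look.

```bash
python3 -m crank '[0,0,0,0,0.6, 0,0,0,0,0.6, 0,0,0,0,0.6, 0,0,0,0,0.6, 0,0,0,0,0.6]'; python3 -m crank '[0,0,0,0,0.6, 0,0,0,0,0.6, 0,0,-0.02,0,0.6, 0,0,-0.03,0,0.6, 0,0,-0.03,0,0.8]';python3 -m crank '[0,0,-0.03,0,0.9,0,0,-0.03,0,0.9,0,0,-0.03,0,0.9,0,0,0,0,0.9,0,0,0,0,0.9]'
cat > k.py <<'E'
from h import *
import sys
f=grab('wrist'); save(f,sys.argv[1]); K=np.array(f['camera_matrix']); A=np.array([.5522,-.082])
v,u=np.mgrid[0:400,0:640]; Q=f['c']+(np.stack([(u-K[0,2])/K[0,0],(v-K[1,2])/K[1,1],np.ones(u.shape)],-1)*f['depth'][...,None])@f['Rw'].T
T=Q[(Q[...,2]>.083)&(Q[...,2]<.1)&(np.hypot(Q[...,0]-A[0],Q[...,1]-A[1])<.04)]
r=cv2.minAreaRect(T[:,:2].astype(np.float32)); w=np.linalg.svd(T[:,:2]-T[:,:2].mean(0))[2][0]
print(len(T),r,np.arctan(w[1]/w[0]))
g=blob(f,'g',(200,50,450,260))[0]; p=atz(f,g[1],.05)[:2]; print('tab',p,'ang',np.arctan2(p[1]-A[1],p[0]-A[0]))
E
python3 k.py w2.png; python3 -c "
from h import *
plan([.502,.368,.25],-.3+1.571)"
```

```text
t: 7.9
tool_pos: [0.5513, -0.0817, 0.0625]
eef_rot: [-3.085, 0.594, 0.001]
force: [-0.3, -0.4, -0.1]
finger_gap: 0.0425
gripper_force: 0.0
t: 8.32
tool_pos: [0.5506, -0.0818, 0.1427]
eef_rot: [3.085, -0.593, -0.004]
force: [0.0, -0.5, -0.1]
finger_gap: 0.0582
gripper_force: 0.0
t: 8.73
tool_pos: [0.5526, -0.082, 0.2343]
eef_rot: [-3.085, 0.594, -0.006]
force: [0.1, -0.2, -0.6]
finger_gap: 0.0822
gripper_force: 0.0
982 ((0.55283123254776, -0.08227400481700897), (0.013169869780540466, 0.061763014644384384), 68.36105346679688) -0.3796522278035216
tab [ 0.60034353 -0.10168446] ang -0.38812977677075794
t 8.78 pos [ 0.5515 -0.0819  0.2327] yaw -0.38 j7 -1.96 tilt [ 0.001 -0.    -1.   ] -> shift mm [-213.  -399.4  -17.4] spin 1.49
```

The knob now rests at -0.380 and the green tab is at -0.388, so step 1 is done. Next is the weight: gripping over the stirrup's outer faces (tool y along the crossbar) keeps the fingers clear of the hook. J7 would run near its limit, so I take the half turn the other way.

```bash
python3 -m crank '[0,0,-0.01,-0.124,1, 0,0,-0.01,-0.124,1, 0,0,-0.01,-0.124,1, 0,0,-0.01,-0.124,1, 0,0,0,-0.124,1]'; python3 -m crank '[0,0,0,-0.124,1, 0,0,0,-0.124,1, 0,0,0,-0.124,1, 0,0,0,-0.124,1, 0,0,0,-0.124,1]';python3 -m crank '[0,0,0,-0.124,1, 0,0,0,-0.124,1, 0,0,0,-0.124,1, 0,0,0,-0.124,1, 0,0,0,-0.124,1]';python3 -m crank '[0,0,0,-0.124,1, 0,0,0,-0.124,1, 0,0,0,-0.124,1, 0,0,0,-0.124,1, 0,0,0,-0.124,1]';python3 -m crank '[0,0,0,-0.124,1, 0,0,0,-0.124,1, 0,0,0,-0.124,1, 0,0,0,-0.124,1, 0,0,0,-0.124,1]'; python3 -m crank '[0,0,0,-0.124,1, 0,0,0,0,1]'
python3 -c "
from h import *
plan([.45,.31,.27],-.298);plan([.502,.368,.25],-.298)"
```

```text
t: 9.2
tool_pos: [0.5516, -0.0819, 0.2727]
eef_rot: [-3.118, -0.385, 0.0]
force: [0.2, -0.2, -0.3]
finger_gap: 0.0916
gripper_force: 0.0
t: 9.62
tool_pos: [0.5506, -0.0819, 0.2707]
eef_rot: [-2.85, -1.317, 0.004]
force: [0.5, 0.1, 0.4]
finger_gap: 0.0915
gripper_force: 0.0
t: 10.03
tool_pos: [0.5506, -0.0819, 0.2707]
eef_rot: [-2.312, -2.124, 0.003]
force: [0.1, -0.1, 0.6]
finger_gap: 0.0918
gripper_force: 0.0
t: 10.45
tool_pos: [0.5507, -0.0819, 0.2707]
eef_rot: [-1.553, -2.727, 0.001]
force: [-0.2, -0.2, -0.6]
finger_gap: 0.0919
gripper_force: 0.0
t: 10.87
tool_pos: [0.5507, -0.0819, 0.2708]
eef_rot: [-0.647, -3.071, -0.0]
force: [-0.5, 0.8, -1.0]
finger_gap: 0.0918
gripper_force: 0.0
t: 11.03
tool_pos: [0.5507, -0.0821, 0.2707]
eef_rot: [-0.456, -3.105, -0.001]
force: [-0.2, 0.0, 0.1]
finger_gap: 0.0918
gripper_force: 0.0
t 11.03 pos [ 0.5507 -0.0821  0.2707] yaw 2.85 j7 1.05 tilt [-0.003  0.001 -1.   ] -> shift mm [209.2 346.5   1.4] spin 0.006
t 11.03 pos [ 0.5507 -0.0821  0.2707] yaw 2.85 j7 1.05 tilt [-0.003  0.001 -1.   ] -> shift mm [176.  417.   21.3] spin 0.006
```

```bash
python3 -m crank '[0.016,0.038,0,0,1, 0.016,0.038,0,0,1, 0.016,0.038,0,0,1, 0.016,0.038,0,0,1, 0.016,0.038,0,0,1]'; python3 -m crank '[0.016,0.038,0,0,1, 0.016,0.038,0,0,1, 0.016,0.038,0,0,1, 0.016,0.038,0,0,1, 0.016,0.038,0,0,1]'; python3 -m crank '[0.016,0.037,0,0,1, 0,0,0,0,1, 0,0,0,0,1]'
python3 - <<'E'
from h import *
np.set_printoptions(precision=4,suppress=True)
plan([.502,.368,.14],-.298)
f=grab('wrist'); save(f,'w3.png'); K=np.array(f['camera_matrix'])
v,u=np.mgrid[0:400,0:640]; Q=f['c']+(np.stack([(u-K[0,2])/K[0,0],(v-K[1,2])/K[1,1],np.ones(u.shape)],-1)*f['depth'][...,None])@f['Rw'].T
hsv=cv2.cvtColor(f['frame'],cv2.COLOR_RGB2HSV)
G=(hsv[...,0]>45)&(hsv[...,0]<85)&(hsv[...,1]>100)&(abs(Q[...,2]-.167)<.006)
T=Q[G]; print(len(T)); r=cv2.minAreaRect(T[:,:2].astype(np.float32)); w=np.linalg.svd(T[:,:2]-T[:,:2].mean(0))[2][0]; print(r,np.median(T[:,2]),w)
E
```

```text
t: 11.45
tool_pos: [0.5298, 0.1247, 0.2715]
eef_rot: [-0.474, -3.104, 0.001]
force: [1.0, 0.6, 0.4]
finger_gap: 0.0918
gripper_force: 0.0
t: 11.87
tool_pos: [0.5092, 0.3299, 0.2713]
eef_rot: [-0.474, -3.104, 0.002]
force: [1.4, -0.8, -0.0]
finger_gap: 0.0919
gripper_force: 0.0
t: 12.12
tool_pos: [0.5033, 0.3714, 0.2711]
eef_rot: [-0.463, -3.105, 0.0]
force: [1.6, -1.3, 0.1]
finger_gap: 0.0915
gripper_force: 0.0
t 12.12 pos [0.5033 0.3714 0.2711] yaw 2.846 j7 0.23 tilt [-0.003  0.    -1.   ] -> shift mm [ -0.1  -3.6 131.1] spin 0.002
1209
((0.5016027688980103, 0.36884769797325134), (0.05030154809355736, 0.014949115924537182), 72.82120513916016) 0.16807856210409844 [0.2999 0.954 ]
```

View pics/w3.png

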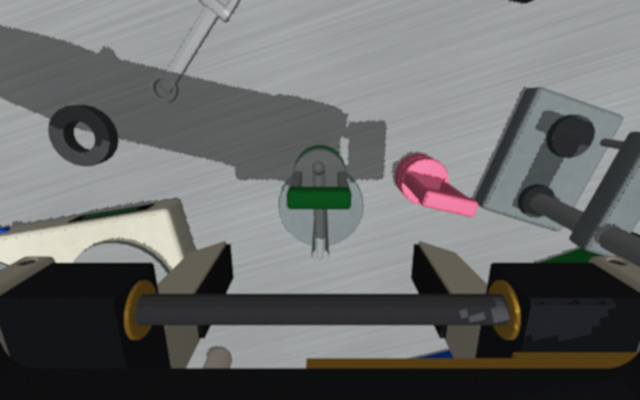

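The green crossbar sits at (319,197), level on the hook and parallel to the closing line. The pink look-alike is at (435,185), clear of the fingers. I check heights on the right, then descend.

```bash
python3 - <<'E'
from h import *
f=grab('wrist'); K=np.array(f['camera_matrix'])
v,u=np.mgrid[0:400,0:640]; Q=f['c']+(np.stack([(u-K[0,2])/K[0,0],(v-K[1,2])/K[1,1],np.ones(u.shape)],-1)*f['depth'][...,None])@f['Rw'].T
m=(v<235)&(u>380)&(f['depth']>0)&(Q[...,2]>.1); P=Q[m]; print(len(P),P.min(0),P.max(0)); 
for y0 in(.44,.48,.52,.56,.6): s=P[(P[:,1]>y0)&(P[:,1]<y0+.04)]; print(y0,len(s),s.max(0) if len(s) else'')
plan([.5016,.3688,.138],-.298)
E
```

```text
5470 [0.53377963 0.45503377 0.10005635] [0.62731478 0.65000664 0.17109355]
0.44 626 [0.56299917 0.47999528 0.12800186]
0.48 505 [0.57210273 0.50451009 0.12728584]
0.52 0 
0.56 1004 [0.62402135 0.59998866 0.16556973]
0.6 3211 [0.62731478 0.63991276 0.17109355]
t 12.22 pos [0.5056 0.3676 0.2713] yaw 2.841 j7 0.23 tilt [-0.001 -0.002 -1.   ] -> shift mm [  4.1   0.2 133.3] spin -0.002
```

```bash
python3 -m crank '[0.002,0,0.025,0,1, 0.001,0,0.025,0,1, 0,0,0.025,0,1, 0,0,0.015,0,1, 0,0,0,0,1]'
python3 -c "
from h import *
plan([.5016,.3688,.138],-.298)"
```

```text
t: 12.63
tool_pos: [0.5028, 0.365, 0.1786]
eef_rot: [-0.473, -3.103, 0.009]
force: [0.1, -1.3, -0.8]
finger_gap: 0.0919
gripper_force: 0.0
t 12.63 pos [0.5028 0.365  0.1786] yaw 2.839 j7 0.17 tilt [-0.004 -0.005 -1.   ] -> shift mm [ 2.1  3.5 40.6] spin -0.005
```

```bash
python3 -m crank '[0.001,0.002,0.015,0,1, 0,0,0.015,0,1, 0,0,0.01,0,0.8, 0,0,0,0,0.7, 0,0,0,0,0.65]' 30; python3 -m crank '[0,0,0,0,0.65,0,0,0,0,0.65]'
python3 -c "
from h import *
plan([.5016,.3688,.138],-.298)"
```

```text
t: 13.05
tool_pos: [0.5029, 0.3707, 0.1429]
eef_rot: [0.469, 3.106, -0.001]
force: [0.5, -0.2, -0.6]
finger_gap: 0.0764
gripper_force: 0.0
t: 13.22
tool_pos: [0.5029, 0.3717, 0.1437]
eef_rot: [0.467, 3.106, 0.002]
force: [0.3, 0.0, 1.1]
finger_gap: 0.0632
gripper_force: 0.0
t 13.22 pos [0.5029 0.3717 0.1437] yaw 2.843 j7 0.14 tilt [ 0.001  0.001 -1.   ] -> shift mm [ 0.4 -3.2  5.7] spin -0.0
```

```bash
python3 -m crank '[0.0005,-0.003,0.004,0,0.65, 0,0,0,0,0.4, 0,0,0,0,0.4, 0,0,0,0,0.4, 0,0,0,0,0.4]' 35; python3 -m crank '[0,0,0,0,0.3, 0,0,0,0,0.3, 0,0,0,0,0.3]'
python3 -c "
from h import *
plan([.5016,.3688,.138],-.298)"
```

```text
t: 13.63
tool_pos: [0.501, 0.3688, 0.1385]
eef_rot: [-0.466, -3.107, -0.0]
force: [0.3, 0.2, -0.1]
finger_gap: 0.052
gripper_force: 35.0
t: 13.88
tool_pos: [0.5011, 0.3688, 0.1385]
eef_rot: [0.466, 3.107, 0.0]
force: [-0.6, 0.8, -0.6]
finger_gap: 0.0517
gripper_force: 35.0
t 13.88 pos [0.5011 0.3688 0.1385] yaw 2.844 j7 0.14 tilt [ 0.  0. -1.] -> shift mm [-0.5  0.2  0.5] spin 0.0
```

```bash
python3 -m crank '[0,0,-0.006,0,0.3, 0,0,-0.01,0,0.3, 0,0,-0.01,0,0.3, 0,0,-0.009,0,0.3, 0,0,0,0,0.3]' 45;  python3 -m crank '[0,0,0,0,0.3]'
```

```text
t: 14.3
tool_pos: [0.5017, 0.3698, 0.1762]
eef_rot: [0.466, 3.105, 0.004]
force: [0.4, 1.4, -6.9]
finger_gap: 0.0514
gripper_force: 45.0
t: 14.38
tool_pos: [0.5014, 0.3691, 0.1744]
eef_rot: [0.466, 3.106, 0.002]
force: [-0.3, -0.0, -7.9]
finger_gap: 0.0513
gripper_force: 45.0
```

Lifted 36 mm and carrying about 7 N. Now out along the stand's -x.

```bash
python3 -m crank '[0.006,0,0,0,0.3, 0.012,0,0,0,0.3, 0.016,0,0,0,0.3, 0.016,0,0,0,0.3, 0.016,0,0,0,0.3]';  python3 -m crank '[0.012,0,0,0,0.3, 0.006,0,0,0,0.3,0,0,0,0,0.3,0,0,0,0,0.3]'
python3 - <<'E'
from h import *
np.set_printoptions(precision=4,suppress=True)
f=grab('top'); im=f['frame']
K=np.array(f['camera_matrix'])
for r in arm.landmark_of('platform','top')[:1]: print(r['conf'],r['xy'],atz(f,r['xy'],.06))
# fit platform edge: points at depth z~.06
v,u=np.mgrid[0:400,0:640]; Q=f['c']+(np.stack([(u-K[0,2])/K[0,0],(v-K[1,2])/K[1,1],np.ones(u.shape)],-1)*f['depth'][...,None])@f['Rw'].T
m=(abs(Q[...,2]-.06)<.004)&(np.hypot(Q[...,0]-.578,Q[...,1]-.096)<.1)
P=Q[m][:,:2].astype(np.float32); print(len(P),cv2.minEnclosingCircle(P),P.mean(0))
print('from selector', .5522+.18*np.sin(1.571-1.5) )
plan([.578,.096,.2],-.298)
E
```

```text
t: 14.8
tool_pos: [0.4351, 0.3889, 0.1734]
eef_rot: [-0.463, -3.106, 0.0]
force: [-0.7, -0.4, -6.8]
finger_gap: 0.0517
gripper_force: 45.0
t: 15.13
tool_pos: [0.421, 0.3934, 0.1736]
eef_rot: [0.465, 3.106, -0.0]
force: [0.8, -0.4, -8.4]
finger_gap: 0.0517
gripper_force: 45.0
0.7 [310.7, 194.9] [0.5745 0.0951 0.06  ]
1806 ((0.5743443965911865, 0.09137853235006332), 0.06517023593187332) [0.5731 0.0914]
from selector 0.5649692653760192
t 15.23 pos [0.4219 0.3929 0.1734] yaw 2.842 j7 0.03 tilt [ 0.001 -0.    -1.   ] -> shift mm [-236.7 -237.7  -26.4] spin -0.001
```

```bash
python3 -m crank '[-0.003,-0.01,-0.01,0,0.3, -0.006,-0.02,-0.01,0,0.3, -0.008,-0.025,-0.007,0,0.3, -0.008,-0.025,0,0,0.3, -0.008,-0.025,0,0,0.3]';  python3 -m crank '[-0.008,-0.025,0,0,0.3, -0.010,-0.02,0,0,0.3, -0.02,-0.012,0,0,0.3, -0.025,-0.013,0,0,0.3,-0.025,-0.013,0,0,0.3]'; python3 -m crank '[-0.025,-0.013,0,0,0.3, -0.025,-0.013,0,0,0.3, -0.025,-0.013,0,0,0.3, -0.018,-0.009,0,0,0.3,-0.01,-0.005,0,0,0.3]';python3 -m crank '[0,0,0,0,0.3,0,0,0,0,0.3,0,0,0,0,0.3,0,0,0,0,0.3]'
python3 - <<'E'
from h import *
plan([.574,.092,.16],-.298)
save(grab('scene'),'s2.png')
im=cv2.imread('pics/s2.png'); cv2.imwrite('pics/s2c.png',cv2.resize(im[120:300,210:470],(780,540),interpolation=2))
E
```

```text
t: 15.65
tool_pos: [0.4224, 0.2821, 0.2009]
eef_rot: [0.468, 3.106, 0.001]
force: [1.1, -0.4, -6.6]
finger_gap: 0.0516
gripper_force: 45.0
t: 16.07
tool_pos: [0.4826, 0.1764, 0.2008]
eef_rot: [0.468, 3.106, -0.0]
force: [1.4, 0.3, -7.5]
finger_gap: 0.0522
gripper_force: 45.0
t: 16.48
tool_pos: [0.5668, 0.0931, 0.2]
eef_rot: [0.475, 3.105, -0.002]
force: [0.7, -0.3, -8.0]
finger_gap: 0.0517
gripper_force: 45.0
t: 16.82
tool_pos: [0.5635, 0.0983, 0.2006]
eef_rot: [-0.464, -3.107, -0.001]
force: [-0.1, 0.4, -6.3]
finger_gap: 0.0517
gripper_force: 45.0
t 16.82 pos [0.5635 0.0983 0.2006] yaw 2.845 j7 0.65 tilt [-0.  0. -1.] -> shift mm [-11.9  -3.   40.6] spin 0.002
```

View pics/s2c.png

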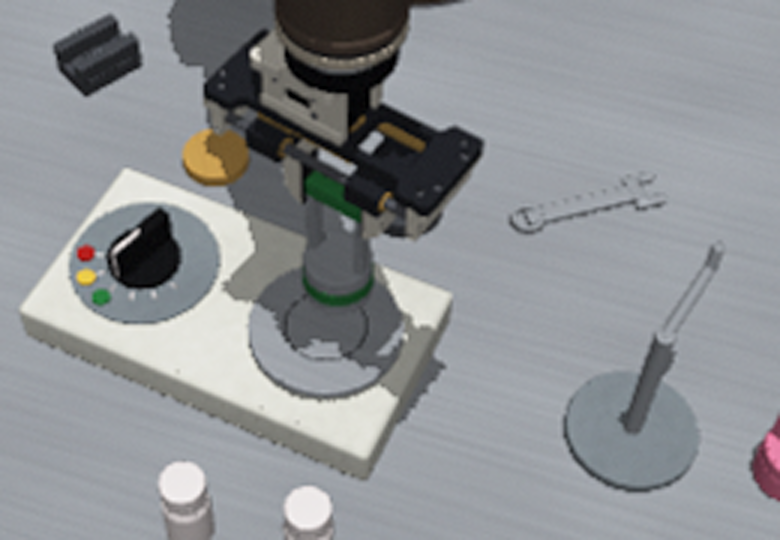

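The weight hangs upright over the platform's (325,325) circle, and the knob still points at green. Centring and lowering.

```bash
python3 -m crank '[-0.006,-0.0015,0.01,0,0.3, -0.006,-0.0015,0.01,0,0.3, 0,0,0.01,0,0.3, 0,0,0.006,0,0.3, 0,0,0.002,0,0.3]'; python3 -m crank '[0,0,0,0,0.3,0,0,0,0,0.3,0,0,0,0,0.3]'
python3 -c "
from h import *
plan([.574,.092,.1555],-.298)"
```

```text
t: 17.28
tool_pos: [0.5736, 0.0904, 0.1603]
eef_rot: [-0.466, -3.104, 0.002]
force: [0.6, 0.0, -7.2]
finger_gap: 0.0515
gripper_force: 45.0
t: 17.53
tool_pos: [0.5749, 0.0912, 0.1629]
eef_rot: [0.466, 3.106, 0.001]
force: [0.2, 0.0, -6.6]
finger_gap: 0.052
gripper_force: 45.0
t 17.53 pos [0.5749 0.0912 0.1629] yaw 2.844 j7 0.64 tilt [ 0.001  0.    -1.   ] -> shift mm [1.1 0.5 7.4] spin 0.0
```

```bash
python3 -m crank '[0,0,0.002,0,0.3, 0,0,0.002,0,0.3, 0,0,0.001,0,0.3, 0,0,0,0,0.3, 0,0,0,0,0.3]'; python3 -m crank '[0,0,0.001,0,0.3,0,0,0,0,0.3]';python3 -m crank '[0,0,0.001,0,0.3,0,0,0,0,0.3]'
```

```text
t: 17.95
tool_pos: [0.5747, 0.0908, 0.1574]
eef_rot: [-0.466, -3.107, 0.0]
force: [-0.6, 0.3, -6.3]
finger_gap: 0.0519
gripper_force: 45.0
t: 18.12
tool_pos: [0.5747, 0.0908, 0.1564]
eef_rot: [-0.466, -3.107, 0.0]
force: [-0.9, -0.3, -7.7]
finger_gap: 0.0515
gripper_force: 45.0
t: 18.28
tool_pos: [0.5749, 0.0909, 0.1557]
eef_rot: [0.466, 3.106, -0.0]
force: [-0.9, -0.4, -4.7]
finger_gap: 0.0516
gripper_force: 45.0
```

Contact has begun (load falling). One more millimetre, then release.

```bash
python3 -m crank '[0,0,0.0006,0,0.3,0,0,0,0,0.3]';python3 -m crank '[0,0,0,0,0.3,0,0,0,0,0.59,0,0,0,0,0.65,0,0,0,0,0.75,0,0,0,0,0.9]' 10; python3 -m crank '[0,0,0,0,0.95,0,0,0,0,0.95,0,0,0,0,0.95,0,0,0,0,0.95,0,0,0,0,0.95]'
python3 -c "
from h import *
plan([.574,.092,.30],-.298)"
```

```text
t: 18.45
tool_pos: [0.575, 0.091, 0.1557]
eef_rot: [0.466, 3.106, -0.0]
force: [-2.0, -0.3, 3.7]
finger_gap: 0.0515
gripper_force: 44.9
t: 18.87
tool_pos: [0.5749, 0.0909, 0.1549]
eef_rot: [0.466, 3.107, 0.0]
force: [-0.0, -0.1, 0.4]
finger_gap: 0.0688
gripper_force: 0.0
t: 19.28
tool_pos: [0.5747, 0.0909, 0.1549]
eef_rot: [-0.466, -3.107, 0.0]
force: [0.6, -0.1, 0.2]
finger_gap: 0.0871
gripper_force: 0.0
t 19.28 pos [0.5747 0.0909 0.1549] yaw 2.844 j7 0.63 tilt [-0. -0. -1.] -> shift mm [   1.     0.9 -145.1] spin 0.0
```

```bash
python3 -m crank '[0,0,-0.01,0,0.95,0,0,-0.02,0,0.95,0,0,-0.03,0,0.95,0,0,-0.03,0,0.95,0,0,-0.03,0,0.95]';  python3 -m crank '[0,0,-0.02,0,0.95,0,0,0,0,0.95,0,0,0,0,0.95]'
python3 - <<'E'
from h import *
np.set_printoptions(precision=4,suppress=True)
f=grab('wrist'); s=grab('scene'); K=np.array(f['camera_matrix'])
v,u=np.mgrid[0:400,0:640]; Q=f['c']+(np.stack([(u-K[0,2])/K[0,0],(v-K[1,2])/K[1,1],np.ones(u.shape)],-1)*f['depth'][...,None])@f['Rw'].T
hsv=cv2.cvtColor(f['frame'],cv2.COLOR_RGB2HSV)
G=(hsv[...,0]>45)&(hsv[...,0]<85)&(hsv[...,1]>100)&(abs(Q[...,2]-.185)<.006)
T=Q[G]; print(len(T),cv2.minAreaRect(T[:,:2].astype(np.float32)),np.median(T[:,2]))
a=cv2.resize(f['frame'],(400,250)); b=cv2.resize(s['frame'][140:300,210:466],(400,250))
cv2.imwrite('pics/fin.png',np.hstack([a,b])[:,:,::-1])
E
```

```text
t: 19.7
tool_pos: [0.5744, 0.0911, 0.277]
eef_rot: [-0.465, -3.107, -0.001]
force: [1.2, -0.5, 1.2]
finger_gap: 0.0874
gripper_force: 0.0
t: 19.95
tool_pos: [0.5752, 0.0913, 0.2967]
eef_rot: [0.466, 3.104, 0.001]
force: [-0.4, -0.4, -0.5]
finger_gap: 0.0873
gripper_force: 0.0
1106 ((0.5750530958175659, 0.09104465693235397), (0.05015485733747482, 0.01444111205637455), 72.77631378173828) 0.18526583965139964
```

View pics/fin.png

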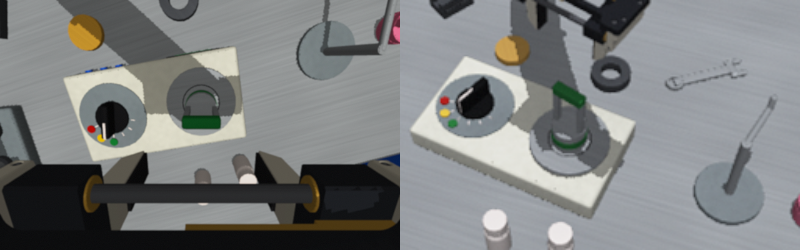

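The weight stands centred at (201,105) in the left view. I check the knob angle numerically once more, because of parallax.

```bash
python3 - <<'E'
from h import *
f=grab('wrist'); K=np.array(f['camera_matrix']); A=np.array([.5522,-.082])
v,u=np.mgrid[0:400,0:640]; Q=f['c']+(np.stack([(u-K[0,2])/K[0,0],(v-K[1,2])/K[1,1],np.ones(u.shape)],-1)*f['depth'][...,None])@f['Rw'].T
T=Q[(Q[...,2]>.083)&(Q[...,2]<.1)&(np.hypot(Q[...,0]-A[0],Q[...,1]-A[1])<.04)]
w=np.linalg.svd(T[:,:2]-T[:,:2].mean(0))[2][0]; print(len(T),cv2.minAreaRect(T[:,:2].astype(np.float32)),np.arctan(w[1]/w[0]))
for b in blob(f,'g')[:4]:
    p=atz(f,b[1],.05)[:2]; print(b[:2],p,np.arctan2(p[1]-A[1],p[0]-A[0]))
E
```

```text
773 ((0.5528184771537781, -0.08239010721445084), (0.014528706669807434, 0.06296713650226593), 68.47157287597656) -0.37330400540387587
(1113, array([322.80952381, 198.25696316])) [0.61408985 0.07924811] 1.2043177378396925
(110, array([182.54545455, 228.42727273])) [ 0.60029593 -0.10141344] -0.3836403558083662
(42, array([320.45238095, 148.        ])) [0.55440952 0.09462018] 1.5582869761500746
(37, array([323., 187.])) [0.60050636 0.08364564] 1.287040929253626
```

The knob is at -0.375 and the tab at -0.384, within 1 mm. The weight is at (0.575, 0.091) on the platform, whose centre is (0.574, 0.092).

```bash
python3 -c "
from bench import arm
print(arm.job_done())"
```

```text
the job is handed in; nothing more can be done
None
```

The selector points at the green tab (within about 1 mm), the check weight stands upright within about 2 mm of the platform's centre, and the job was handed in at about 20 s; no verdict came back.

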